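Open the bottle-stopper screw press

TASK

The small bottle in the stopper press with the red handwheel has been stoppered. Unscrew the red handwheel anticlockwise (seen from above), letting your hand rise with the screw so that the wheel does not slide up between your fingers, until the press is fully open, then let go. Leave the bottle standing where it is and do not turn the black handwheel of the other press.

Things in the scene. Friction and masses are not known exactly. Their poses are not given: they have to be found in the camera images.
- red_wheel (a joint): turn of the red handwheel in rad: 0 = screwed down (ram 2 mm above the stopper), growing anticlockwise from above to a hard stop at 1.4 = fully open. Starts between 0 and 0.2. The steep thread lifts wheel, spindle and ram straight up by 15 mm per rad. Turning takes about 0.1 N m; the wheel stays where it is left
- red_hub (a point): centre of the red handwheel at mid-thickness, on its vertical axis; z up, x and y turn with it. Height 240 mm at joint 0, 261 mm open. Solid disc, 60 mm diameter, 18 mm thick; white mark on top points to the point's -x. Grip it from above across the diameter, at mid-thickness, any yaw. Underside, when down, 36 mm above the fixed press (grey crossbar 45 x 140 mm on two posts, base 100 x 150 mm)
- black_wheel (a joint): turn of the black handwheel on the second, otherwise identical and empty press, which stands 250 mm or more beside the red one, on its left or its right; same meaning of the values; starts between 0 and 0.2 and is to be left alone
- bottle: loose amber sample bottle with black stopper, 44 mm in diameter and 108 mm tall, 0.2 kg, standing upright on the base of the red press under its ram; origin at the centre of its underside, z up
Not all that is in view belongs to the job. Leave any brown look-alike of the part that bears black_wheel alone.

How it is judged:
By the outcome, as a careful person would: the job done as asked, in the order asked, and still so for the second after the job is handed in, with the robot touching nothing.
It also fails if it takes over 35 s, if anything falls off the work surface, if the arm or the gripper's body presses on something with over 40 N, if the wrist force passes 120 N, or if a joint passes its speed limit or range.

ROBOT

A 7-joint arm with a two-finger parallel gripper is mounted at the origin on the work surface. World frame = base frame: x ahead of the robot, y to its left, z up, the work surface at z = 0. Lengths are in m, angles in rad, forces in N, time in s.
With the tool pointing down it reaches from about 0.425 to 0.875 m from the base axis. Payload 8.4 kg.
Tool frame: the origin (TCP) lies at the very end of the fingers, on their centre line; the grasp point (between the pads) lies 19 mm behind it (robot.tcp_to_grasp is the distance from the TCP to the grasp point, in m); z points along the fingers, y is the direction in which the jaws open and shut (so a half turn about z gives the same grasp; the last joint's range is limited). The gripper opens to 87 mm and grips with 3 to 60 N. Pads are 19 mm wide; open, the fingers measure 117 mm over their backs; the gripper's body (75 mm by 190 mm) begins 51 mm behind the grasp point.
Start: joints at [-1.386, 0.333, 0.04, 1.465, -0.013, 1.343, -0.059], TCP at [0.182, 0.624, 0.223] pointing down, gripper open.
Joint ranges: [-2.58, 2.58], [-0.38, 2.09], [-1.3, 1.39], [0.25, 2.4], [-1.5, 4.64], [0.08, 2.09], [-2.65, 2.65]. Speed limits (rad/s): [2.22, 2.22, 2.79, 2.79, 3.14, 3.14, 3.14].

INTERFACE

Orientations are given as a unit quaternion [w, x, y, z].
In Python, from bench import robot, grab_frame, camera_info, job_done gives the robot as it stands.
- The arm moves only by the tool servo_tool, never from a script. Its argument "steps" is a list of rows, each an object of numbers: "gripper": the closure in counts, from 0 (fully open) to 255 (shut); "x", "y", "z": the shift along the tool's x, y, z each as a share of 0.3 m, from -1 to 1; "ax", "ay", "az": the turn, a rotation vector about the tool's x, y, z each as a share of 90 degrees, from -1 to 1. A call has 1 to 5 rows; each row shifts and turns the commanded pose from where the row before left it, along the tool's axes as they then stand; what a row does not reach is not made up. A row lasts 1/8 s, in which the tool goes at most 62.5 mm and 10.7 degrees, less where a joint would pass 70% of its speed; a pose out of reach is approached as far as the arm can. A call with a number of a shift or a turn outside -1 to 1 is refused whole. A call with a gripper value outside its range is refused whole. The fingers move at their own pace and stop on an object; "force" is the grip in N (left out, the last holds). Time passes only in rows, so rows that do not move let the fingers close. It gives the time, the measured TCP pose, the force and the opening at its end, in the units of the state.
- robot.get_obs(): the state, without advancing time (a new reading comes with each control period).
- grab_frame(name): name is "side" or "top" or "wrist"; returns the picture (384x512x3 uint8, red, green, blue); there is no depth.
- camera_info(name): a dict with "mtx" (3x3 intrinsics, pixels), "D" ([k1, k2, p1, p2, k3] as OpenCV has them; the pictures are not rectified), "xyz" and "attitude" of the camera in the world; the wrist camera has in their place "mount" (4x4, takes a point from camera to tool coordinates, whose origin is the TCP and whose axes are the flange's). Camera axes: x right, y up, looking along -z (the intrinsics and any distortion apply to the point x, -y, -z); pixel columns grow to the right and rows downward; lengths in m; the calibration is good to about 2 mm. A picture is of the moment at which its call begins: read the wrist's pose just before it. camera_info takes no time and is no camera call.
- job_done(): hands the job in, once; it reports no verdict.
The state is a dict: "time": time; "joint_positions": joint angles; "dq": joint speeds; "tau": joint torques, N m; "eef_pos": TCP position; "orientation": TCP orientation; "wrist_force": force on the tool from outside, world axes, zero at the start; "torque": the same for the moment, N m; "gripper_width": opening from 0.0 (shut) to 1.0 (fully open).
Only numpy, scipy, OpenCV 4.12 (cv2) and the standard library are available. Lean on these libraries where they do the work, as an engineer would, in place of code of your own. Each camera call takes 0.05 s, during which the arm holds its last target.

## Working session

There is one attempt and no reset: what is moved stays moved. The work goes in short steps, Python scripts to look and compute and a tool call to move; the robot and the scene stay as the last step left them, time stands still between calls to the robot, and variables do not carry over. Pictures are saved under pics/ and viewed, and the job is handed in when it is done.

Besides the shell and the picture viewer there is one more tool, called after ">>>" as a command line: name --argument value ..., lists and objects as JSON in quotes. servo_tool: Moves the arm, as the interface text tells. Shift numbers are shares of 0.3 m and turn numbers shares of 90 degrees, none past 1 either way. Its arguments: {"type":"object","properties":{"steps":{"type":"array"},"force":{"type":"number"}},"required":["steps"]}

```bash
mkdir -p pics; python3 - <<'E'
from bench import *
import cv2
print(robot.get_obs())
for n in ["side","top","wrist"]:
    print(n,camera_info(n))
    cv2.imwrite(f"pics/{n}0.png",grab_frame(n)[:,:,::-1])
E
```

```text
{'time': 0.0, 'joint_positions': array([-1.3862135 ,  0.33395399,  0.03989685,  1.46626365, -0.01337467,
        1.34327929, -0.05854651]), 'dq': array([ 7.60991107e-04,  5.90392282e-04,  9.92622862e-05, -6.77952335e-04,
        8.05462444e-04,  1.61527315e-03, -1.00023538e-03]), 'tau': array([ 3.46733714e-04, -6.56356502e+01,  1.33530792e+00, -4.03813362e+01,
       -5.99260814e-02,  4.47368296e-02,  1.86241919e-04]), 'eef_pos': array([0.18191479, 0.62354621, 0.22163548]), 'orientation': array([-4.36352168e-05,  1.41455170e-01,  9.89944324e-01, -8.18152419e-04]), 'wrist_force': array([-0.09966943, -0.17662403, -0.13429206]), 'torque': array([ 0.03689291, -0.03058905, -0.03154141]), 'gripper_width': 1.0020164795659292}
side {'mtx': array([[460.05508728,   0.        , 252.95567805],
       [  0.        , 460.05508728, 193.42984658],
       [  0.        ,   0.        ,   1.        ]]), 'D': array([0.03239783, 0.        , 0.        , 0.        , 0.        ]), 'xyz': array([-0.24780759, -0.76092192,  0.7950287 ]), 'attitude': array([ 0.82177048,  0.47769444, -0.16303646, -0.26442467])}
t
[... 263 characters left out ...]
9, 0.08952092, 1.53925092]), 'attitude': array([-0.69736668, -0.06641704,  0.06552913,  0.71061553])}
wrist {'mtx': array([[324.37938662,   0.        , 255.06217014],
       [  0.        , 324.37938662, 197.738091  ],
       [  0.        ,   0.        ,   1.        ]]), 'D': array([-0.02292389,  0.        ,  0.        ,  0.        ,  0.        ]), 'mount': array([[ 1.07292539e-04,  9.61355006e-01,  2.75311717e-01,
         7.59124780e-02],
       [ 9.99999687e-01,  1.12760166e-04, -7.83457593e-04,
        -7.31706674e-05],
       [-7.84225074e-04,  2.75311715e-01, -9.61354692e-01,
        -1.61103216e-01],
       [ 0.00000000e+00,  0.00000000e+00,  0.00000000e+00,
         1.00000000e+00]])}
```

View pics/top0.png

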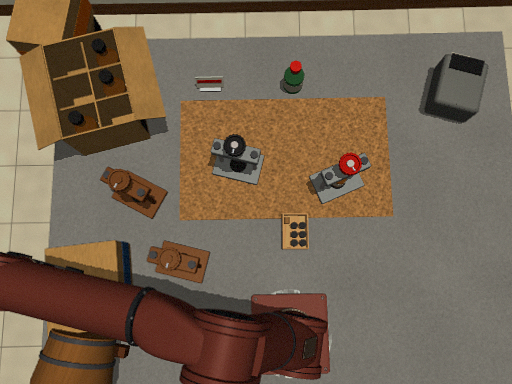

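View pics/side0.png

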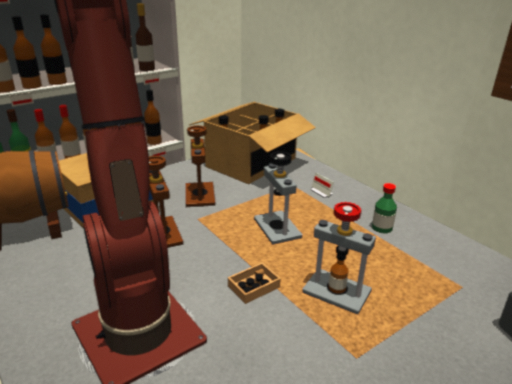

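View pics/wrist0.png

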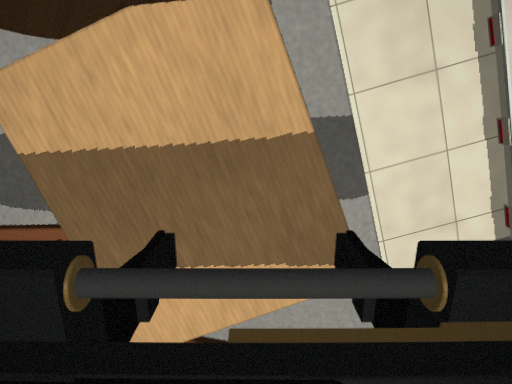

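```bash
cat > h.py <<'E'
from bench import *
import cv2, numpy as np
from scipy.spatial.transform import Rotation as R
def rot(q): return R.from_quat([q[1],q[2],q[3],q[0]]).as_matrix()
def cam(n,obs=None):
    c=camera_info(n)
    if n=="wrist":
        T=rot(obs["orientation"]); m=c["mount"]
        return c,T@m[:3,:3],obs["eef_pos"]+T@m[:3,3]
    return c,rot(c["attitude"]),c["xyz"]
def rays(n,px,obs=None):
    c,A,o=cam(n,obs)
    u=cv2.undistortPoints(np.array(px,float).reshape(-1,1,2),c["mtx"],c["D"]).reshape(-1,2)
    d=np.c_[u[:,0],-u[:,1],-np.ones(len(u))]@A.T
    return o,d
def plane(n,px,z,obs=None):
    o,d=rays(n,px,obs); return o+d*((z-o[2])/d[:,2])[:,None]
def proj(n,P,obs=None):
    c,A,o=cam(n,obs); q=(np.atleast_2d(P)-o)@A*[1,-1,-1]
    return cv2.projectPoints(q,np.zeros(3),np.zeros(3),c["mtx"],c["D"])[0].reshape(-1,2)
def blobs(img,amin=30):
    h=cv2.cvtColor(img,cv2.COLOR_RGB2HSV)
    m=(((h[...,0]<6)|(h[...,0]>174))&(h[...,1]>190)&(h[...,2]>110)).astype(np.uint8)
    cs,_=cv2.findContours(m,cv2.RETR_EXTERNAL,cv2.CHAIN_APPROX_NONE)
    return [c for c in cs if cv2.contourArea(c)>amin]
E
python3 - <<'E'
from h import *
for n in ["top","side"]:
    img=cv2.imread(f"pics/{n}0.png")[:,:,::-1].copy()
    for c in blobs(img): 
        e=cv2.fitEllipse(c); print(n,cv2.contourArea(c),e,plane(n,[e[0]],.249))
    x,y=(350,163) if n=="top" else (347,220)
    cv2.imwrite(f"pics/{n}0z.png",cv2.resize(img[y-50:y+50,x-60:x+60,::-1],None,fx=6,fy=6,interpolation=cv2.INTER_CUBIC))
E
```

```text
top 337.0 ((350.06097412109375, 163.124755859375), (20.345657348632812, 21.28938102722168), 109.4311294555664) [[ 0.46834423 -0.16465815  0.249     ]]
top 79.0 ((295.3779296875, 65.80581665039062), (9.981436729431152, 10.384319305419922), 88.46907806396484) [[ 0.75349242 -0.02518022  0.249     ]]
side 242.5 ((347.2902526855469, 209.05645751953125), (12.132156372070312, 25.674537658691406), 97.590576171875) [[ 0.46672084 -0.16477906  0.249     ]]
side 43.5 ((389.2557067871094, 186.40524291992188), (5.249694347381592, 11.07546615600586), 96.3315200805664) [[ 0.63391224 -0.14792702  0.249     ]]
```

View pics/top0z.png

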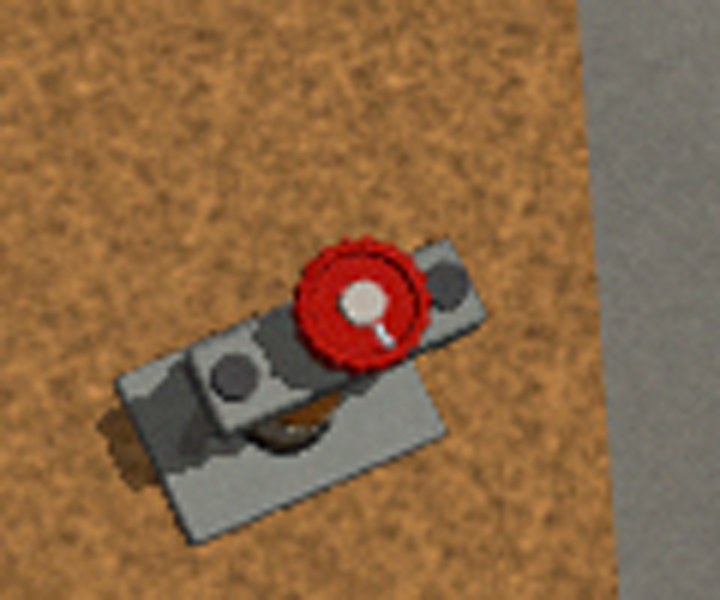

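View pics/side0z.png

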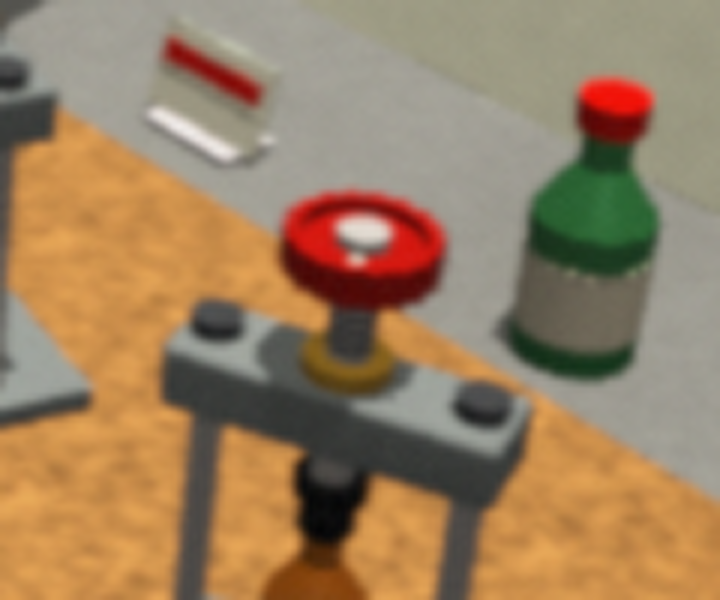

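>>> servo_tool --steps '[{"z": -0.15,"gripper": 0},{"z": -0.15,"az": 0.11},{"z": -0.15,"az": 0.11},{"z": -0.1,"az": 0.11},{"az": 0.11}]'

```text
validation failed for argument at $.st...
```

>>> servo_tool --steps '[{"az": 0.11},{"az": 0.11},{"az": 0.11},{"az": 0.11},{"az": 0.11}]'

```text
validation failed for argument at $.st...
```

>>> servo_tool --steps '[{"az": 0.11},{"az": 0.11},{"az": 0.11},{}]'

```text
validation failed for argument at $.st...
```

```bash
cat > go.py <<'E'
import sys
from h import *
o=robot.get_obs(); T=rot(o["orientation"]); 
print(o["eef_pos"].round(4),o["joint_positions"].round(2),"yaw",np.degrees(np.arctan2(T[1,0],T[0,0])).round(2),"tool z",T[:,2].round(4),"w",o["gripper_width"],o["time"])
p=o["eef_pos"]
for a in sys.argv[1:]:
    t=np.array(eval(a)); print(a,"shares",(T.T@(t-p)/.3).round(3)); p=t
E
python3 go.py "[.45,.3,.42]" "[.47,-.165,.36]"
```

```text
[0.1819 0.6237 0.2219] [-1.39  0.33  0.04  1.47 -0.01  1.34 -0.06] yaw 163.74 tool z [-3.0e-04 -1.2e-03 -1.0e+00] w 0.9979938913301172 0.15
[.45,.3,.42] shares [-1.16  -0.786 -0.659]
[.47,-.165,.36] shares [-0.498 -1.469  0.202]
```

>>> servo_tool --steps '[{"gripper": 0,"x": 0,"y": 0,"z": -0.15,"ax": 0,"ay": 0,"az": 0},{"gripper": 0,"x": 0,"y": 0,"z": -0.15,"ax": 0,"ay": 0,"az": 0.11},{"gripper": 0,"x": 0,"y": 0,"z": -0.15,"ax": 0,"ay": 0,"az": 0.11},{"gripper": 0,"x": 0,"y": 0,"z": -0.15,"ax": 0,"ay": 0,"az": 0.11},{"gripper": 0,"x": 0,"y": 0,"z": -0.06,"ax": 0,"ay": 0,"az": 0.11}]'

```text
time: 0.78
eef_pos: [0.1821, 0.6243, 0.4235]
orientation: [-0.0, 0.471, 0.882, 0.002]
wrist_force: [0.6, -0.1, -0.7]
gripper_width: 0.999
```

>>> servo_tool --steps '[{"gripper": 0,"x": 0,"y": 0,"z": 0,"ax": 0,"ay": 0,"az": 0.11},{"gripper": 0,"x": 0,"y": 0,"z": 0,"ax": 0,"ay": 0,"az": 0.11},{"gripper": 0,"x": 0,"y": 0,"z": 0,"ax": 0,"ay": 0,"az": 0.11},{"gripper": 0,"x": 0,"y": 0,"z": 0,"ax": 0,"ay": 0,"az": 0.11},{"gripper": 0,"x": 0,"y": 0,"z": 0,"ax": 0,"ay": 0,"az": 0.11}]'

```text
time: 1.4
eef_pos: [0.182, 0.6239, 0.4202]
orientation: [0.0, 0.797, 0.604, -0.0]
wrist_force: [-0.3, 0.2, -0.3]
gripper_width: 0.998
```

>>> servo_tool --steps '[{"gripper": 0,"x": 0,"y": 0,"z": 0,"ax": 0,"ay": 0,"az": 0.11},{"gripper": 0,"x": 0,"y": 0,"z": 0,"ax": 0,"ay": 0,"az": 0.11},{"gripper": 0,"x": 0,"y": 0,"z": 0,"ax": 0,"ay": 0,"az": 0.11},{"gripper": 0,"x": 0,"y": 0,"z": 0,"ax": 0,"ay": 0,"az": 0}]'

```text
time: 1.9
eef_pos: [0.1819, 0.624, 0.4202]
orientation: [0.0, 0.924, 0.383, -0.0]
wrist_force: [-0.2, -0.3, 0.6]
gripper_width: 0.998
```

```bash
python3 go.py "[.45,.3,.42]" "[.45,-.08,.38]"
```

```text
[0.1819 0.624  0.4202] [-1.58  0.33  0.33  1.1  -0.11  1.73 -2.07] yaw 45.0 tool z [ 0.e+00 -7.e-04 -1.e+00] w 0.9975603731761733 1.9
[.45,.3,.42] shares [-1.320e-01  1.395e+00  1.000e-03]
[.45,-.08,.38] shares [-0.896  0.896  0.134]
```

>>> servo_tool --steps '[{"gripper": 0,"x": -0.02,"y": 0.15,"z": 0,"ax": 0,"ay": 0,"az": 0},{"gripper": 0,"x": -0.02,"y": 0.15,"z": 0,"ax": 0,"ay": 0,"az": 0},{"gripper": 0,"x": -0.02,"y": 0.15,"z": 0,"ax": 0,"ay": 0,"az": 0},{"gripper": 0,"x": -0.02,"y": 0.15,"z": 0,"ax": 0,"ay": 0,"az": 0},{"gripper": 0,"x": -0.02,"y": 0.15,"z": 0,"ax": 0,"ay": 0,"az": 0}]'

```text
time: 2.52
eef_pos: [0.3205, 0.4421, 0.4206]
orientation: [-0.0, 0.923, 0.384, 0.0]
wrist_force: [0.2, 0.1, -0.0]
gripper_width: 1.006
```

>>> servo_tool --steps '[{"gripper": 0,"x": -0.02,"y": 0.15,"z": 0,"ax": 0,"ay": 0,"az": 0},{"gripper": 0,"x": -0.02,"y": 0.15,"z": 0,"ax": 0,"ay": 0,"az": 0},{"gripper": 0,"x": -0.02,"y": 0.15,"z": 0,"ax": 0,"ay": 0,"az": 0},{"gripper": 0,"x": 0,"y": 0.15,"z": 0,"ax": 0,"ay": 0,"az": 0}]'

```text
time: 3.02
eef_pos: [0.4347, 0.3019, 0.4208]
orientation: [-0.0, 0.923, 0.385, 0.0]
wrist_force: [0.3, -0.9, -0.4]
gripper_width: 1.0
```

```bash
python3 go.py "[.45,-.08,.38]" "[.47,-.165,.37]"
```

```text
[0.4347 0.3019 0.4208] [-1.24  0.04  0.58  1.42 -0.02  1.69 -1.44] yaw 45.23 tool z [ 1.e-04  7.e-04 -1.e+00] w 1.000451235290404 3.025
[.45,-.08,.38] shares [-0.868  0.933  0.135]
[.47,-.165,.37] shares [-0.154  0.247  0.033]
```

>>> servo_tool --steps '[{"gripper": 0,"x": -0.1,"y": 0.11,"z": 0.01,"ax": 0,"ay": 0,"az": 0},{"gripper": 0,"x": -0.1,"y": 0.11,"z": 0.01,"ax": 0,"ay": 0,"az": 0},{"gripper": 0,"x": -0.1,"y": 0.11,"z": 0.01,"ax": 0,"ay": 0,"az": 0},{"gripper": 0,"x": -0.1,"y": 0.11,"z": 0.01,"ax": 0,"ay": 0,"az": 0},{"gripper": 0,"x": -0.1,"y": 0.11,"z": 0.01,"ax": 0,"ay": 0,"az": 0}]'

```text
time: 3.65
eef_pos: [0.4443, 0.079, 0.4055]
orientation: [-0.0, 0.923, 0.384, 0.0]
wrist_force: [0.6, 0.5, -0.1]
gripper_width: 1.002
```

>>> servo_tool --steps '[{"gripper": 0,"x": -0.1,"y": 0.11,"z": 0.01,"ax": 0,"ay": 0,"az": 0},{"gripper": 0,"x": -0.1,"y": 0.11,"z": 0.01,"ax": 0,"ay": 0,"az": 0},{"gripper": 0,"x": -0.1,"y": 0.11,"z": 0.01,"ax": 0,"ay": 0,"az": 0},{"gripper": 0,"x": 0,"y": 0,"z": 0,"ax": 0,"ay": 0,"az": 0}]'

```text
time: 4.15
eef_pos: [0.4505, -0.0569, 0.3967]
orientation: [-0.001, 0.924, 0.381, 0.001]
wrist_force: [-0.1, 0.7, 0.0]
gripper_width: 0.999
```

```bash
python3 go.py "[.468,-.165,.38]"; python3 - <<'E'
from h import *
o=robot.get_obs(); img=grab_frame("wrist"); cv2.imwrite("pics/wrist1.png",img[:,:,::-1])
for c in blobs(img):
    e=cv2.fitEllipse(c); print(cv2.contourArea(c),e,plane("wrist",[e[0]],.249,o))
E
```

```text
[ 0.4505 -0.0569  0.3967] [-1.04 -0.27  0.86  1.63  0.2   1.68 -0.96] yaw 44.83 tool z [ 7.0e-04  1.4e-03 -1.0e+00] w 0.9985955109946774 4.15
[.468,-.165,.38] shares [-0.213  0.297  0.055]
1004.5 ((339.3763427734375, 243.7138671875), (46.20430374145508, 54.107177734375), 82.26837158203125) [[ 0.46734771 -0.16227285  0.249     ]]
```

View pics/wrist1.png

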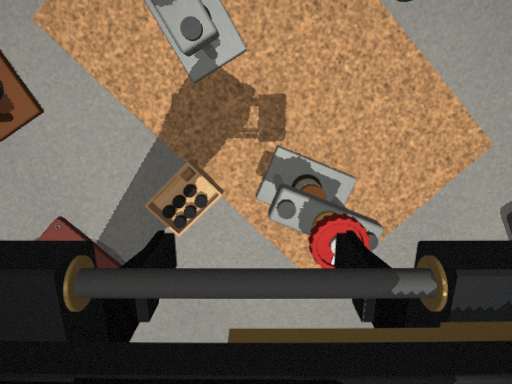

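>>> servo_tool --steps '[{"gripper": 0,"x": -0.07,"y": 0.1,"z": 0.02,"ax": 0,"ay": 0,"az": 0},{"gripper": 0,"x": -0.07,"y": 0.1,"z": 0.02,"ax": 0,"ay": 0,"az": 0},{"gripper": 0,"x": -0.07,"y": 0.1,"z": 0.02,"ax": 0,"ay": 0,"az": 0},{"gripper": 0,"x": 0,"y": 0,"z": 0,"ax": 0,"ay": 0,"az": 0}]'

```text
time: 4.7
eef_pos: [0.4695, -0.1628, 0.3784]
orientation: [0.0, 0.924, 0.382, -0.0]
wrist_force: [0.3, -0.1, 0.3]
gripper_width: 1.003
```

```bash
python3 go.py "[.468,-.165,.38]" "[.468,-.165,.3]"; python3 - <<'E'
from h import *
o=robot.get_obs(); img=grab_frame("wrist"); cv2.imwrite("pics/wrist2.png",img[:,:,::-1])
for c in blobs(img):
    e=cv2.fitEllipse(c); print(cv2.contourArea(c),e,plane("wrist",[e[0]],.249,o))
E
```

```text
[ 0.4695 -0.1628  0.3784] [-1.05 -0.2   1.14  1.6   0.18  1.63 -0.69] yaw 44.91 tool z [-3.e-04 -5.e-04 -1.e+00] w 1.0034342143794923 4.7
[.468,-.165,.38] shares [-0.009  0.002 -0.005]
[.468,-.165,.3] shares [ 0.    -0.     0.267]
2041.0 ((253.49046325683594, 192.2289276123047), (55.22600555419922, 57.486427307128906), 84.07249450683594) [[ 0.46632066 -0.16326458  0.249     ]]
```

View pics/wrist2.png

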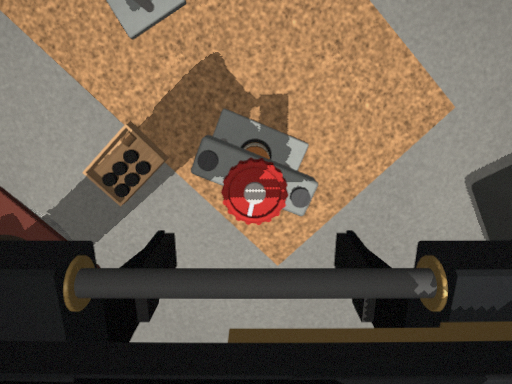

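>>> servo_tool --steps '[{"gripper": 0,"x": -0.008,"y": 0,"z": 0.1,"ax": 0,"ay": 0,"az": 0},{"gripper": 0,"x": 0,"y": 0,"z": 0.1,"ax": 0,"ay": 0,"az": 0},{"gripper": 0,"x": 0,"y": 0,"z": 0.1,"ax": 0,"ay": 0,"az": 0},{"gripper": 0,"x": 0,"y": 0,"z": 0,"ax": 0,"ay": 0,"az": 0}]'

```text
time: 5.25
eef_pos: [0.4672, -0.1608, 0.2874]
orientation: [-0.001, 0.923, 0.384, -0.001]
wrist_force: [-0.6, -0.7, 0.1]
gripper_width: 1.002
```

```bash
python3 go.py "[.467,-.164,.2235]"; python3 - <<'E'
from h import *
o=robot.get_obs(); img=grab_frame("wrist"); cv2.imwrite("pics/wrist3.png",img[:,:,::-1])
for c in blobs(img):
    e=cv2.fitEllipse(c); print(cv2.contourArea(c),e,plane("wrist",[e[0]],.2515,o))
E
```

```text
[ 0.4672 -0.1608  0.2874] [-1.06 -0.19  1.18  1.77  0.18  1.45 -0.69] yaw 45.17 tool z [-0.0029  0.     -1.    ] w 1.0020487032472727 5.25
[.467,-.164,.2235] shares [-0.007  0.007  0.213]
3444.0 ((259.30596923828125, 225.7236328125), (75.67813873291016, 81.54299926757812), 82.19672393798828) [[ 0.46887271 -0.16245168  0.2515    ]]
```

View pics/wrist3.png

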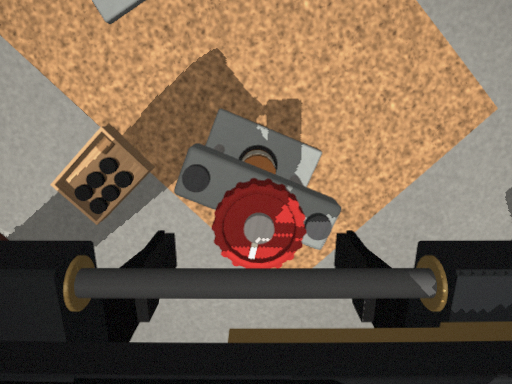

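>>> servo_tool --steps '[{"gripper": 0,"x": -0.005,"y": 0.009,"z": 0.08,"ax": 0,"ay": 0,"az": 0},{"gripper": 0,"x": 0,"y": 0,"z": 0.08,"ax": 0,"ay": 0,"az": 0},{"gripper": 0,"x": 0,"y": 0,"z": 0.053,"ax": 0,"ay": 0,"az": 0},{"gripper": 0,"x": 0,"y": 0,"z": 0,"ax": 0,"ay": 0,"az": 0},{"gripper": 0,"x": 0,"y": 0,"z": 0,"ax": 0,"ay": 0,"az": 0}]'

```text
time: 5.92
eef_pos: [0.4697, -0.1656, 0.226]
orientation: [0.0, 0.924, 0.383, 0.001]
wrist_force: [0.3, -0.0, 0.3]
gripper_width: 1.003
```

```bash
python3 go.py "[.468,-.164,.2235]"; python3 - <<'E'
from h import *
o=robot.get_obs(); img=grab_frame("wrist"); cv2.imwrite("pics/wrist4.png",img[:,:,::-1])
for c in blobs(img):
    e=cv2.fitEllipse(c); print(cv2.contourArea(c),e,plane("wrist",[e[0]],.2515,o))
cv2.imwrite("pics/side4.png",cv2.resize(grab_frame("side")[140:320,240:460,::-1],None,fx=3,fy=3))
E
```

```text
[ 0.4697 -0.1656  0.226 ] [-1.11 -0.11  1.32  1.86  0.11  1.31 -0.61] yaw 44.99 tool z [ 1.3e-03 -3.0e-04 -1.0e+00] w 1.0028681773836179 5.925
[.468,-.164,.2235] shares [-0.    -0.008  0.008]
236.5 ((275.8390808105469, 315.23028564453125), (12.123777389526367, 40.68122482299805), 67.87617492675781) [[ 0.46041918 -0.18880279  0.2515    ]]
192.0 ((257.16387939453125, 303.7508239746094), (10.905980110168457, 26.858949661254883), 81.95230865478516) [[ 0.4585458  -0.17779262  0.2515    ]]
62.5 ((228.99478149414062, 302.1011962890625), (7.214156150817871, 17.68167495727539), 103.4661636352539) [[ 0.44961169 -0.16757658  0.2515    ]]
255.5 ((224.41244506835938, 312.5859069824219), (15.992753028869629, 49.8786735534668), 112.1931381225586) [[ 0.44378646 -0.17005698  0.2515    ]]
3799.5 ((249.87083435058594, 245.17727661132812), (57.20415496826172, 116.5096206665039), 90.05723571777344) [[ 0.47784938 -0.15372838  0.2515    ]]
```

View pics/wrist4.png

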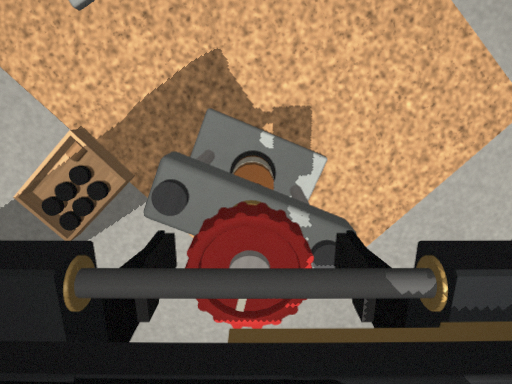

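View pics/side4.png

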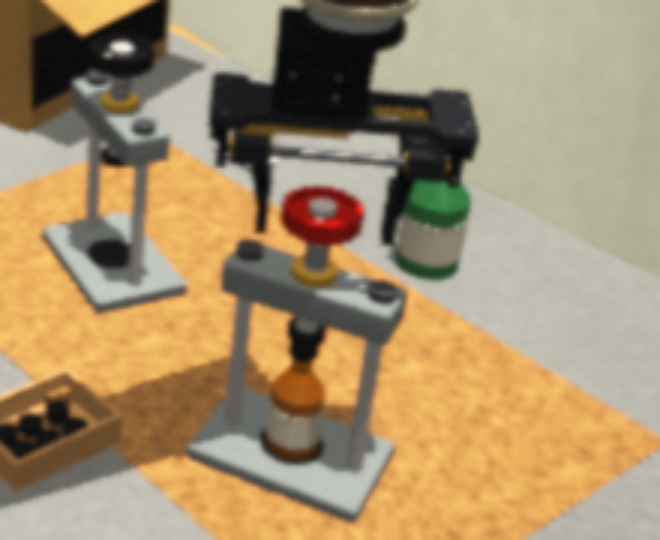

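>>> servo_tool --steps '[{"gripper": 0,"x": 0,"y": -0.008,"z": 0,"ax": 0,"ay": 0,"az": -0.1},{"gripper": 0,"x": 0,"y": 0,"z": -0.008,"ax": 0,"ay": 0,"az": -0.1},{"gripper": 0,"x": 0,"y": 0,"z": -0.008,"ax": 0,"ay": 0,"az": -0.1},{"gripper": 0,"x": 0,"y": 0,"z": -0.008,"ax": 0,"ay": 0,"az": -0.1},{"gripper": 0,"x": 0,"y": 0,"z": -0.008,"ax": 0,"ay": 0,"az": -0.1}]'

```text
time: 6.65
eef_pos: [0.4675, -0.1643, 0.235]
orientation: [0.0, 0.706, 0.708, 0.001]
wrist_force: [-0.3, 0.9, -0.1]
gripper_width: 0.999
```

```bash
python3 go.py "[.4682,-.164,.2235]"
```

```text
[ 0.4675 -0.1643  0.235 ] [-1.24 -0.29  1.32  1.86  0.29  1.37  0.01] yaw 90.22 tool z [ 1.e-03  5.e-04 -1.e+00] w 0.9992812172209671 6.65
[.4682,-.164,.2235] shares [0.001 0.002 0.038]
```

>>> servo_tool --steps '[{"gripper": 0,"x": 0,"y": 0,"z": -0.008,"ax": 0,"ay": 0,"az": -0.1},{"gripper": 0,"x": 0,"y": 0,"z": -0.008,"ax": 0,"ay": 0,"az": -0.1},{"gripper": 0,"x": 0,"y": 0,"z": -0.008,"ax": 0,"ay": 0,"az": -0.1},{"gripper": 0,"x": 0,"y": 0,"z": -0.008,"ax": 0,"ay": 0,"az": -0.1}]'

```text
time: 7.15
eef_pos: [0.4674, -0.1643, 0.2446]
orientation: [0.0, 0.452, 0.892, 0.001]
wrist_force: [1.0, 0.8, 0.8]
gripper_width: 1.004
```

```bash
python3 go.py "[.4682,-.164,.2235]"
```

```text
[ 0.4674 -0.1643  0.2446] [-1.27 -0.36  1.3   1.84  0.35  1.41  0.58] yaw 126.22 tool z [ 1.1e-03  9.0e-04 -1.0e+00] w 1.004345018296131 7.15
[.4682,-.164,.2235] shares [-0.001  0.003  0.07 ]
```

>>> servo_tool --steps '[{"gripper": 0,"x": 0,"y": 0,"z": 0.008,"ax": 0,"ay": 0,"az": 0.1},{"gripper": 0,"x": 0,"y": 0,"z": 0.008,"ax": 0,"ay": 0,"az": 0.1},{"gripper": 0,"x": 0,"y": 0,"z": 0.008,"ax": 0,"ay": 0,"az": 0.1},{"gripper": 0,"x": 0,"y": 0,"z": 0.008,"ax": 0,"ay": 0,"az": 0.1},{"gripper": 0,"x": 0,"y": 0,"z": 0.008,"ax": 0,"ay": 0,"az": 0.1}]'

```text
time: 7.78
eef_pos: [0.4675, -0.1642, 0.2325]
orientation: [0.0, 0.762, 0.647, 0.0]
wrist_force: [-0.3, 0.2, -0.4]
gripper_width: 1.0
```

>>> servo_tool --steps '[{"gripper": 0,"x": 0,"y": 0,"z": 0.008,"ax": 0,"ay": 0,"az": 0.1},{"gripper": 0,"x": 0,"y": 0,"z": 0.008,"ax": 0,"ay": 0,"az": 0.1},{"gripper": 0,"x": 0,"y": 0,"z": 0.008,"ax": 0,"ay": 0,"az": 0.1},{"gripper": 0,"x": 0,"y": 0,"z": 0.006,"ax": 0,"ay": 0,"az": 0.1},{"gripper": 0,"x": 0,"y": 0,"z": 0,"ax": 0,"ay": 0,"az": 0}]'

```text
time: 8.4
eef_pos: [0.4673, -0.1643, 0.2233]
orientation: [0.0, 0.924, 0.383, 0.0]
wrist_force: [-0.1, -0.1, 0.7]
gripper_width: 0.998
```

```bash
python3 go.py "[.4682,-.164,.2235]"; python3 - <<'E'
from h import *
o=robot.get_obs(); img=grab_frame("wrist"); cv2.imwrite("pics/wrist5.png",img[:,:,::-1])
c=max(blobs(img),key=cv2.contourArea); print(cv2.boundingRect(c)); print(o["torque"])
E
```

```text
[ 0.4673 -0.1643  0.2233] [-1.   -0.08  1.22  1.87  0.08  1.3  -0.58] yaw 44.98 tool z [ 4.e-04 -2.e-04 -1.e+00] w 0.9980354348909963 8.4
[.4682,-.164,.2235] shares [ 0.003  0.001 -0.001]
(192, 213, 126, 55)
[-0.06330242  0.1177395  -0.00133266]
```

View pics/wrist5.png

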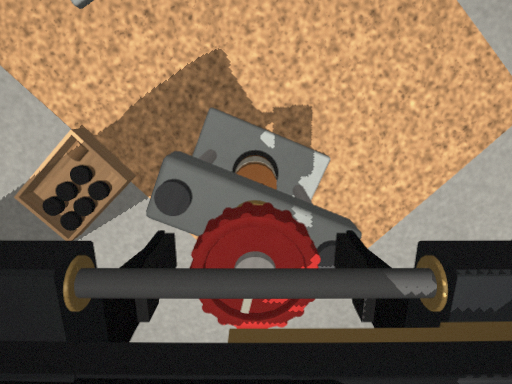

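>>> servo_tool --steps '[{"gripper": 255,"x": 0,"y": 0,"z": 0,"ax": 0,"ay": 0,"az": 0},{"gripper": 255,"x": 0,"y": 0,"z": 0,"ax": 0,"ay": 0,"az": 0},{"gripper": 255,"x": 0,"y": 0,"z": 0,"ax": 0,"ay": 0,"az": 0},{"gripper": 255,"x": 0,"y": 0,"z": 0,"ax": 0,"ay": 0,"az": 0},{"gripper": 255,"x": 0,"y": 0,"z": 0,"ax": 0,"ay": 0,"az": 0}]' --force 25

```text
time: 9.07
eef_pos: [0.4672, -0.1642, 0.2229]
orientation: [0.0, 0.924, 0.382, 0.0]
wrist_force: [-0.1, -0.6, 0.3]
gripper_width: 0.685
```

```bash
python3 go.py; python3 -c "
from h import *
o=robot.get_obs();print(o['torque'],o['wrist_force'])"
```

```text
[ 0.4672 -0.1642  0.2229] [-1.   -0.08  1.22  1.87  0.08  1.3  -0.58] yaw 44.96 tool z [ 1.e-04 -1.e-04 -1.e+00] w 0.6845772499739105 9.075
[-0.08476463  0.01388435  0.06886658] [-0.06315187 -0.5763852   0.31524575]
```

>>> servo_tool --steps '[{"gripper": 255,"x": 0,"y": 0,"z": -0.0079,"ax": 0,"ay": 0,"az": -0.1},{"gripper": 255,"x": 0,"y": 0,"z": -0.0079,"ax": 0,"ay": 0,"az": -0.1},{"gripper": 255,"x": 0,"y": 0,"z": -0.0079,"ax": 0,"ay": 0,"az": -0.1},{"gripper": 255,"x": 0,"y": 0,"z": -0.0079,"ax": 0,"ay": 0,"az": -0.1}]'

```text
time: 9.57
eef_pos: [0.4669, -0.164, 0.2323]
orientation: [-0.0, 0.759, 0.651, -0.0]
wrist_force: [-0.7, 2.3, 1.0]
gripper_width: 0.678
```

```bash
python3 go.py; python3 -c "
from h import *
o=robot.get_obs();print(o['torque'],o['wrist_force'])"
```

```text
[ 0.4669 -0.164   0.2323] [-1.09 -0.14  1.28  1.86  0.14  1.33 -0.01] yaw 81.23 tool z [-6.e-04  3.e-04 -1.e+00] w 0.6778085742017063 9.575
[ 0.20743776  0.35618192 -0.18130662] [-0.73769484  2.25567692  1.03493023]
```

>>> servo_tool --steps '[{"gripper": 255,"x": 0,"y": 0,"z": -0.0079,"ax": 0,"ay": 0,"az": -0.1},{"gripper": 255,"x": 0,"y": 0,"z": -0.0079,"ax": 0,"ay": 0,"az": -0.1},{"gripper": 255,"x": 0,"y": 0,"z": -0.0079,"ax": 0,"ay": 0,"az": -0.1}]'

```text
time: 9.95
eef_pos: [0.4667, -0.164, 0.2394]
orientation: [-0.001, 0.586, 0.81, -0.0]
wrist_force: [-3.4, 2.1, 2.8]
gripper_width: 0.683
```

```bash
python3 go.py; python3 -c "
from h import *
o=robot.get_obs();print(o['torque'],o['wrist_force'])
img=grab_frame('wrist'); cv2.imwrite('pics/wrist6.png',img[:,:,::-1])"
```

```text
[ 0.4667 -0.164   0.2394] [-1.19 -0.23  1.3   1.85  0.23  1.36  0.38] yaw 108.22 tool z [-1.2e-03  4.0e-04 -1.0e+00] w 0.6833843734610827 9.95
[ 0.32783907  0.74016291 -0.22387695] [-3.38028944  2.07684662  2.7982936 ]
```

View pics/wrist6.png

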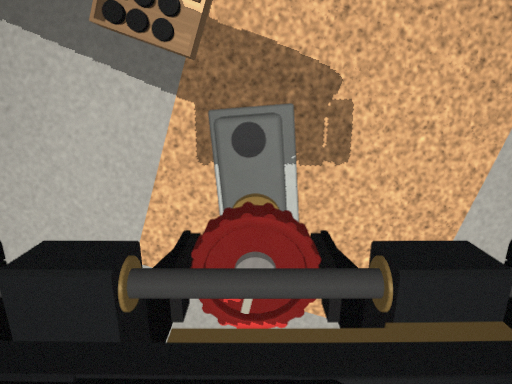

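>>> servo_tool --steps '[{"gripper": 255,"x": 0,"y": 0,"z": -0.0024,"ax": 0,"ay": 0,"az": -0.03},{"gripper": 255,"x": 0,"y": 0,"z": -0.0024,"ax": 0,"ay": 0,"az": -0.03},{"gripper": 255,"x": 0,"y": 0,"z": 0,"ax": 0,"ay": 0,"az": 0}]'

```text
time: 10.38
eef_pos: [0.4667, -0.1641, 0.2408]
orientation: [-0.001, 0.549, 0.836, -0.0]
wrist_force: [-4.5, 1.1, 2.1]
gripper_width: 0.679
```

```bash
python3 go.py; python3 -c "
from h import *
o=robot.get_obs();print(o['torque'],o['wrist_force'])"
```

```text
[ 0.4667 -0.1641  0.2408] [-1.2  -0.25  1.3   1.85  0.25  1.37  0.45] yaw 113.38 tool z [-1.1e-03  2.0e-04 -1.0e+00] w 0.6794124008639332 10.375
[ 0.29113009  1.04644025 -0.00602883] [-4.4985798   1.07427008  2.09932003]
```

>>> servo_tool --steps '[{"gripper": 255,"x": 0,"y": 0,"z": -0.0024,"ax": 0,"ay": 0,"az": -0.03}]'

```text
time: 10.5
eef_pos: [0.4666, -0.1641, 0.2414]
orientation: [-0.0, 0.529, 0.848, -0.0]
wrist_force: [-4.9, 2.8, -1.3]
gripper_width: 0.68
```

```bash
python3 go.py; python3 -c "
from h import *
o=robot.get_obs();print(o['torque'],o['wrist_force'])"
```

```text
[ 0.4666 -0.1641  0.2414] [-1.21 -0.27  1.3   1.85  0.26  1.38  0.49] yaw 116.06 tool z [-1.3e-03 -1.0e-04 -1.0e+00] w 0.6797302306136818 10.5
[ 0.49957235  0.83975063 -0.97987331] [-4.87163849  2.83926299 -1.27066302]
```

>>> servo_tool --steps '[{"gripper": 255,"x": 0,"y": 0,"z": -0.0024,"ax": 0,"ay": 0,"az": -0.03}]'

```text
time: 10.62
eef_pos: [0.4667, -0.1645, 0.2417]
orientation: [-0.0, 0.51, 0.86, -0.0]
wrist_force: [1.2, 0.3, -10.8]
gripper_width: 0.681
```

```bash
python3 go.py; python3 -c "
from h import *
o=robot.get_obs();print(o['torque'],o['wrist_force'])"
```

```text
[ 0.4667 -0.1645  0.2417] [-1.22 -0.28  1.3   1.85  0.27  1.38  0.52] yaw 118.72 tool z [-6.e-04 -3.e-04 -1.e+00] w 0.681173364880017 10.625
[-0.05407661 -0.29948062 -0.71980749] [  1.1932475    0.29720949 -10.77316444]
```

>>> servo_tool --steps '[{"gripper": 0,"x": 0,"y": 0,"z": 0,"ax": 0,"ay": 0,"az": 0},{"gripper": 0,"x": 0,"y": 0,"z": 0,"ax": 0,"ay": 0,"az": 0},{"gripper": 0,"x": 0,"y": 0,"z": 0,"ax": 0,"ay": 0,"az": 0},{"gripper": 0,"x": 0,"y": 0,"z": 0,"ax": 0,"ay": 0,"az": 0},{"gripper": 0,"x": 0,"y": 0,"z": 0,"ax": 0,"ay": 0,"az": 0}]'

```text
time: 11.25
eef_pos: [0.4672, -0.1642, 0.2424]
orientation: [0.0, 0.51, 0.86, -0.0]
wrist_force: [0.0, 0.4, -0.1]
gripper_width: 0.996
```

```bash
python3 go.py; python3 -c "
from h import *
o=robot.get_obs();print(o['torque'],o['wrist_force'])
img=grab_frame('wrist'); cv2.imwrite('pics/wrist7.png',img[:,:,::-1])"
```

```text
[ 0.4672 -0.1642  0.2424] [-1.22 -0.28  1.3   1.84  0.27  1.38  0.52] yaw 118.73 tool z [ 1.e-04 -1.e-04 -1.e+00] w 0.9962712306178364 11.25
[-0.12721933 -0.0051423   0.01847125] [ 0.04038237  0.43542931 -0.10888237]
```

View pics/wrist7.png

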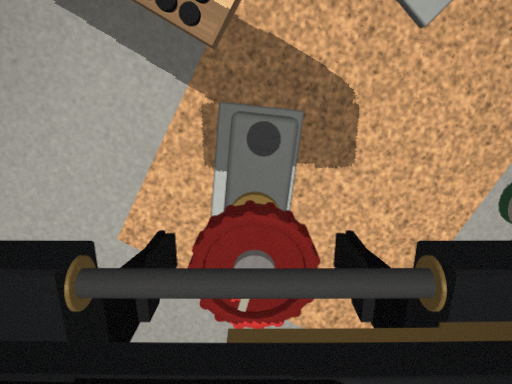

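>>> servo_tool --steps '[{"gripper": 0,"x": 0,"y": 0,"z": -0.08,"ax": 0,"ay": 0,"az": 0},{"gripper": 0,"x": 0,"y": 0,"z": -0.1,"ax": 0,"ay": 0,"az": 0},{"gripper": 0,"x": 0,"y": 0,"z": -0.1,"ax": 0,"ay": 0,"az": 0},{"gripper": 0,"x": 0,"y": 0,"z": -0.1,"ax": 0,"ay": 0,"az": 0},{"gripper": 0,"x": 0,"y": 0,"z": 0,"ax": 0,"ay": 0,"az": 0}]'

```text
time: 11.92
eef_pos: [0.4681, -0.1643, 0.358]
orientation: [0.001, 0.51, 0.86, 0.001]
wrist_force: [-0.3, 0.1, -0.8]
gripper_width: 1.001
```

```bash
python3 go.py; python3 -c "
from h import *
img=grab_frame('wrist'); cv2.imwrite('pics/wrist8.png',img[:,:,::-1])
cv2.imwrite('pics/side8.png',cv2.resize(grab_frame('side')[140:320,240:460,::-1],None,fx=3,fy=3))"
```

```text
[ 0.4681 -0.1643  0.358 ] [-1.15 -0.28  1.17  1.64  0.26  1.61  0.52] yaw 118.73 tool z [ 2.8e-03 -2.0e-04 -1.0e+00] w 1.0010071481755003 11.925
```

View pics/wrist8.png

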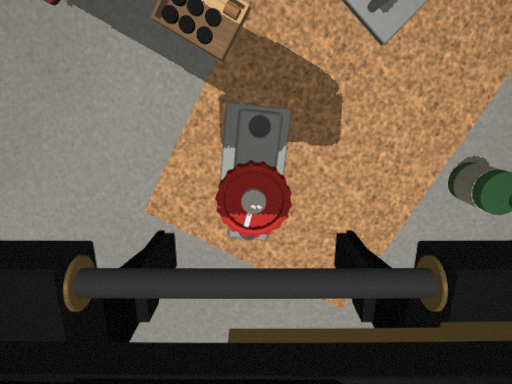

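View pics/side8.png

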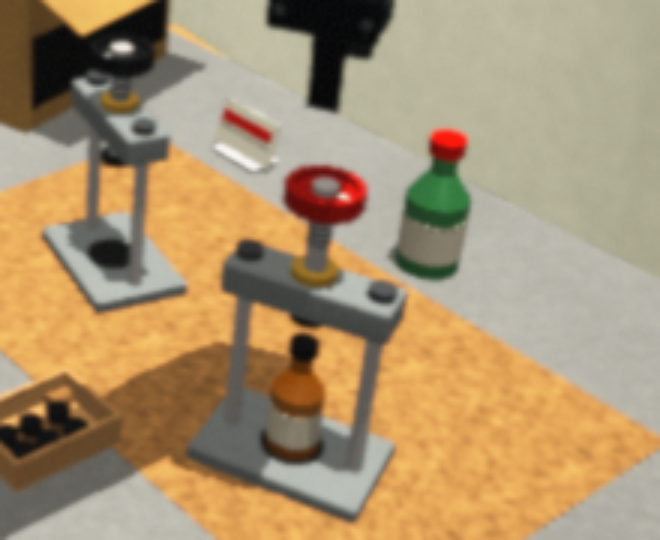

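```bash
python3 - <<'E'
from h import *
def meas(f,yaw,pos):
    img=cv2.imread(f)[:,:,::-1].copy()
    q=R.from_euler('z',yaw,degrees=True)*R.from_euler('x',180,degrees=True); q=q.as_quat()
    o=dict(orientation=[q[3],q[0],q[1],q[2]],eef_pos=np.array(pos)); return img,o
for f,yaw,pos,z in [("pics/wrist2.png",44.91,[.4695,-.1628,.3784],.2515),("pics/wrist8.png",118.73,[.4681,-.1643,.358],.27)]:
    img,o=meas(f,yaw,pos)
    c=max(blobs(img),key=cv2.contourArea); e=cv2.fitEllipse(c); hub=np.array(e[0])
    h=cv2.cvtColor(img,cv2.COLOR_RGB2HSV)
    yy,xx=np.mgrid[:384,:512]; r=np.hypot(xx-hub[0],yy-hub[1])
    m=(h[...,1]<70)&(h[...,2]>170)&(r>10)&(r<e[1][0]*.48)&(yy>hub[1])
    px=np.c_[xx[m],yy[m]]; P=plane("wrist",[hub,px.mean(0)],z,o); d=P[1]-P[0]
    print(f,hub,m.sum(),px.mean(0),"mark-opposite yaw",np.degrees(np.arctan2(-d[1],-d[0])))
P=plane("wrist",[[208,160],[300,197]],.2,meas("pics/wrist2.png",44.91,[.4695,-.1628,.3784])[1]); d=P[0]-P[1]; print("press yaw",np.degrees(np.arctan2(d[1],d[0]))-90)
E
```

```text
pics/wrist2.png [253.49046326 192.22892761] 80 [251.7   207.275] mark-opposite yaw 38.28253740256368
pics/wrist8.png [254.35414124 206.36019897] 59 [247.27118644 220.37288136] mark-opposite yaw 92.96368352801095
press yaw 22.54883564032791
```

```bash
python3 - <<'E'
from h import *
a=cv2.imread("pics/wrist2.png")[155:235,205:305]; b=cv2.imread("pics/wrist8.png")[160:240,205:305]
cv2.imwrite("pics/cmp.png",cv2.resize(np.hstack([a,b]),None,fx=4,fy=4,interpolation=cv2.INTER_NEAREST))
E
```

```text
(no output)
```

View pics/cmp.png

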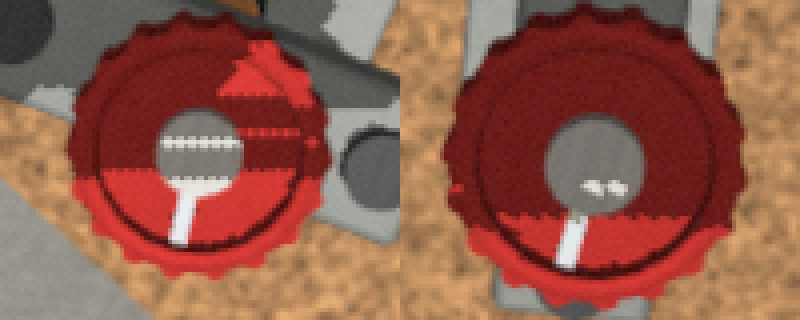

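```bash
python3 -c "
from bench import *
o=robot.get_obs();print(o['time'],o['wrist_force']);print(job_done())"
```

```text
12.025 [0.0167479  0.22740856 0.00522036]
the job is handed in; nothing more can be done
None
```

I unscrewed the red handwheel until it hit its hard stop, let go, lifted clear and handed the job in at 12.0 s. I gripped it across its diameter at mid-thickness with 25 N. I turned it anticlockwise with the hand rising 15 mm per rad.

**Fully open:**
- The wrist moment about the vertical jumped from near 0 to about 1 N m after roughly 71° of turn.
- The white mark shows the wheel turned about 71° while the hand turned 74°. The wheel therefore ends at about 1.41 rad by the mark, against a stop at 1.4.
- On the last small step the hand pulled up against the stopped wheel with about 11 N before I opened the fingers.

**Last pictures:** the ram is well above the stopper and the bottle still stands upright on its base. The black press looks unchanged, and I never came near its wheel. The gripper is open and 0.1 m above the wheel, with wrist force about 0.

**Check that disagreed:** my first automatic reading of the mark gave only about 55° of turn. Its fitted wheel centre was about 4 px too low in the image (shadow and side wall), so I re-read the mark by hand on enlarged pictures, which gave the 71°.

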